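# Check the saucepan with the infrared thermometer, then cover it

### The job

Take the pen-shaped infrared thermometer, which stands nose up in its upright stand, lay it nose up in the groove of the sloping wooden rest and let go, then take it again across its body so that it can point downwards. Aim its nose slantwise down into the open saucepan, straight at the middle of the pan's bottom from about 10 cm away, and hold it steady there for two seconds. Then lay it back in the rest nose up as before and put the lid on the saucepan, fully home, without shoving the pan away or disturbing the teacup, the jar or the dish.

Things in the scene. Friction and masses are not known exactly. Their poses are not given: they have to be found in the camera images.
- thermometer: straight pen-shaped infrared thermometer, 190 mm long, 120 g: white body 24 x 24 mm square, 165 mm long, then a round steel nose 18 mm across, 25 mm long, dark lens on its end. Origin: centre of the flat tail end; z runs from tail to nose, the way it looks; x, y square to its flat sides. At the start it stands nose up in the stand, its tail 11 mm above the counter
- nose (a point): the lens at the tip of the thermometer's nose, 190 mm from the tail along its z; axes as the thermometer's
- stand: grey plastic stand fixed to the counter: a square upright tube, 44 mm outside and 34 mm inside, open at the top, 98 mm high, its inner floor 11 mm high, on a 90 x 90 mm foot. Origin at the centre of its underside, z up; sides along its x and y
- rest: fixed wooden rest, base 120 x 90 x 12 mm, origin under its centre, z up. A groove 34 mm wide (side walls 12 mm high), 95 mm long, rises at 45 degrees towards its +x: its floor runs from a foot stop (16 mm high) at x -45, z 26 mm to x 22, z 93 mm, open at the top. The thermometer lies in it tail on the stop, its upper 95 mm sticking out free
- rest_seat (a point): where the centre of the thermometer's tail end is when it lies in the groove with its tail on the stop (x = -53.5, y = 0, z = 34.5 mm in the rest's frame); axes as the rest's
- rest_nose (a point): where the tip of the nose is then, 190 mm further up the slope (x = 80.9, y = 0, z = 168.8 mm in the rest's frame); axes as the rest's
- saucepan: round aluminium saucepan without a lid on, loose, 0.8 kg, 160 mm outside, wall 3 mm, 62 mm high, with two small loop handles reaching 106 mm from the axis on its own +x and -x sides at 52 mm height. Origin at the centre of its underside, z up
- pan_bottom (a point): middle of the saucepan's inner floor, 4 mm above its underside
- lid: the saucepan's aluminium lid, loose, 150 g, right way up on the counter: disc 166 mm across whose flange (underside 6 mm above the origin) goes on the pan's rim; a plug below, 140 mm across, 6 mm deep, goes inside. Black knob 32 mm across, 22 to 42 mm above the origin (centre of the plug's underside). Home on the pan, its origin is 56 mm above the pan's
- teacup: bystander: white ceramic teacup without handle, 72 mm across, 55 mm high. Origin at the centre of its underside
- jar: bystander: closed glass jar with a steel cap, 60 mm across, 75 mm high. Origin at the centre of its underside
- dish: bystander: small white ceramic dish, 84 mm across, 30 mm high. Origin at the centre of its underside
Things that resemble listed ones, but are neither listed nor needed, are in the scene too. What is shaped like the lid but yellow is not meant.

How it is judged:
By the outcome, as a careful person would: the job done as asked, in the order asked, and still so for the second after the job is handed in, with the robot touching nothing.
It also fails if it takes over 72 s, if anything falls off the work surface, if the arm or the gripper's body presses on something with over 40 N, if the wrist force passes 120 N, or if a joint passes its speed limit or range.

### The arm

A 7-joint arm with a two-finger parallel gripper is mounted at the origin on the work surface. World frame = base frame: x ahead of the robot, y to its left, z up, the work surface at z = 0. Lengths are in mm, angles in rad, forces in N, time in s.
With the tool pointing down it reaches from about 425 to 875 mm from the base axis. Payload 4.7 kg.
Tool frame: the origin (TCP) lies where the fingers leave the gripper's body, on its centre line; the fingertips stand arm.finger_overhang ahead of it and the grasp point (between the pads) lies 54 mm ahead of it (arm.finger_overhang is the distance from the TCP to the fingertips, in mm); z points along the fingers, y is the line along which they close (so a half turn about z gives the same grasp; the last joint's range is limited). The gripper opens to 85 mm and grips with 20 to 120 N. Pads are 22 mm wide; open, the fingers measure 114 mm over their backs; the gripper's body (76 mm by 85 mm) begins 54 mm behind the grasp point. The pads swing forward as they close: fully open they stand 13 mm farther back than shut.
Start: joints at [1.35, 0.321, -0.07, 1.45, 0.023, 1.371, -0.057], TCP at [151.201, -632.183, 303.949] pointing down, gripper open.
Joint ranges: [-2.86, 2.86], [-0.3, 2.09], [-1.38, 1.24], [0.06, 2.45], [-1.56, 4.7], [0.09, 2.05], [-2.69, 2.69]. Speed limits (rad/s): [2.57, 2.57, 3.14, 3.14, 3.14, 3.14, 3.14].

### API

Orientations are given as a unit quaternion [x, y, z, w].
In Python, from workcell import arm, hand, kinematics, eyes, workorder, telemetry gives the robot as it stands. Calls block until the motion is done:
- arm.reach(position, orientation): joint-space move of the TCP to a pose.
- arm.movel(position, orientation=None, velocity=150): straight line of the TCP; orientation=None keeps the orientation; velocity is the mean speed in mm/s.
- arm.movej(angles): joint-space move.
- hand.set_gripper(opening): finger opening in mm; the grip force is fixed at half the most; returns when the fingers have stopped.
- arm.pause(seconds).
- kinematics.solve_ik(position, orientation): joint angles nearest the present ones, or None.
- eyes.snapshot(name): name is "scene" or "side" or "wrist"; returns (picture, depth): 480x640x3 uint8, red, green, blue; 480x640 float32, mm along the optical axis (not along the pixel's ray), 0 where there is no reading.
- eyes.camera_params(name): a dict with "mtx" (3x3 intrinsics, pixels), "k1" (the pictures are not rectified: a ray, as slopes to the right and down, at radius r is drawn at 1 + k1 r^2 times it, then the intrinsics apply), "world_to_cam" (4x4, takes a point from world to camera coordinates); the wrist camera has in their place "tool_from_camera" (4x4, takes a point from camera to tool coordinates, whose origin is the TCP and whose axes are the flange's). Camera axes: x right, y down, z forward; pixel columns grow to the right and rows downward; lengths in mm; the calibration is good to about 2 mm. A picture is of the moment at which its call begins: read the wrist's pose just before it. camera_params takes no time and is no camera call.
A pose or a line that the arm cannot do raises arm.PlanningError and nothing moves.
- workorder.hand_in(): hands the job in; it is judged then, once.
Readings, each from a call of its own:
- telemetry.current_t(): time.
- telemetry.current_q(): joint angles.
- telemetry.current_dq(): joint speeds.
- telemetry.current_joint_efforts(): joint torques, N m.
- telemetry.current_position(): TCP position.
- telemetry.current_tcp_rot(): TCP orientation.
- telemetry.current_force(): force on the tool from outside, world axes, zero at the start.
- telemetry.current_torque(): the same for the moment, N m.
- telemetry.current_grip_width(): finger opening in mm.
- telemetry.current_gripper_force(): force on a finger pad.
Only numpy, scipy, OpenCV 4.12 (cv2) and the standard library are available. Lean on these libraries where they do the work, as an engineer would, in place of code of your own. Each camera call takes 0.05 s, during which the arm holds its last target. There are 200 camera calls.

## Working session

There is one attempt and no reset: what is moved stays moved. The work goes in short steps, each a Python script; the robot and the scene stay as the last script left them, time stands still between calls to the robot, and variables do not carry over. Pictures are saved under pics/ and viewed, at most 12 in all, crops included, and the job is handed in when it is done.

```bash
ls; mkdir -p pics; cat > h.py <<'E'
import numpy as np, cv2
from workcell import arm, hand, kinematics, eyes, workorder, telemetry
from scipy.spatial.transform import Rotation as R
E
python3 - <<'E'
from h import *
print(arm.finger_overhang, telemetry.current_t(), telemetry.current_tcp_rot())
for n in ("scene","side"):
    p,d=eyes.snapshot(n); c=eyes.camera_params(n); np.savez(f"{n}0.npz",p=p,d=d,mtx=c["mtx"],k1=c["k1"],w=c["world_to_cam"])
    cv2.imwrite(f"pics/{n}0.png",p[:,:,::-1]); print(c)
print(eyes.camera_params("wrist"))
E
```

```text
pics
72.6 0.0 [ 9.93115151e-01  1.17138002e-01 -1.51947724e-04 -9.81225582e-04]
{'mtx': array([[505.52335931,   0.        , 318.22834103],
       [  0.        , 505.52335931, 243.05807931],
       [  0.        ,   0.        ,   1.        ]]), 'k1': -0.04706214560659694, 'world_to_cam': array([[-2.82740480e-01,  9.59099206e-01,  1.36577140e-02,
         1.17091943e+02],
       [ 6.71785924e-01,  2.08164359e-01, -7.10894698e-01,
        -2.16881584e+02],
       [-6.84661590e-01, -1.91823648e-01, -7.03165838e-01,
         1.39160379e+03],
       [ 0.00000000e+00,  0.00000000e+00,  0.00000000e+00,
         1.00000000e+00]])}
{'mtx': array([[532.67998438,   0.        , 328.88149223],
       [  0.        , 532.67998438, 226.47795859],
       [  0.        ,   0.        ,   1.        ]]), 'k1': -0.07356623106255279, 'world_to_cam': array([[-8.71044061e-01, -4.90735220e-01,  2.14752752e-02,
         4.44196498e+02],
       [-3.23585670e-01,  5.40366908e-01, -7.76721262e-01,
         2.73515031e+02],
       [ 3.69559951e-01, -6.83507534e-01, -6.29478271e-01,
         1.10073393e+03],
       [ 0.00000000e+00,  0.00000000e+00,  0.00000000e+00,
         1.00000000e+00]])}
{'mtx': array([[377.37816417,   0.        , 316.51397507],
       [  0.        , 377.37816417, 243.96208828],
       [  0.        ,   0.        ,   1.        ]]), 'k1': -0.08076099241378301, 'tool_from_camera': array([[ 3.46692441e-04, -9.45050662e-01, -3.26923732e-01,
         8.24690523e+01],
       [ 9.99999940e-01,  3.27570411e-04,  1.13548765e-04,
         8.62695216e-01],
       [-2.18793681e-07, -3.26923752e-01,  9.45050718e-01,
        -6.99937860e+01],
       [ 0.00000000e+00,  0.00000000e+00,  0.00000000e+00,
         1.00000000e+00]])}
```

View pics/scene0.png

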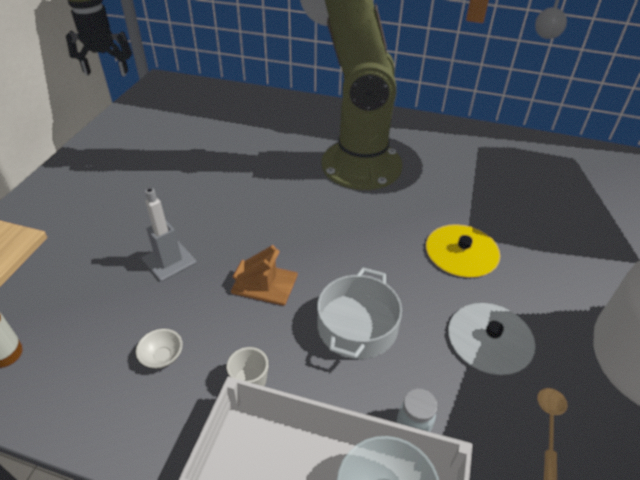

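View pics/side0.png

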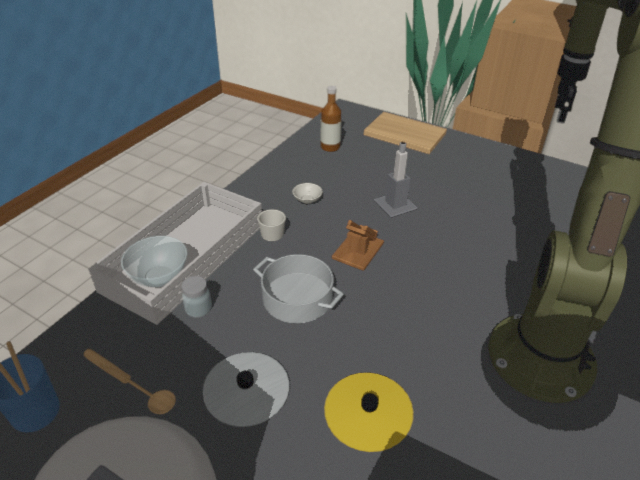

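Scene picture: the thermometer is in the stand at (160,235), the rest at (265,275), the pan at (360,315), the cup at (247,368), the dish at (160,350) and the jar at (418,410). There are two lid candidates: the grey one at (491,337) and the yellow one at (463,250). The grey aluminium one fits and yellow is excluded. The same lids in the side view are grey (246,388) and yellow (369,410). I'll confirm with a crop while measuring.

```bash
cat >> h.py <<'E'
def rays(uv,mtx,k1,T):
    """pixels -> (origin, unit-depth directions) in world"""
    n=cv2.undistortPoints(np.asarray(uv,float).reshape(-1,1,2),mtx,np.array([k1,0,0,0.]))[:,0]
    d=np.c_[n,np.ones(len(n))]@T[:3,:3]
    return -T[:3,:3].T@T[:3,3], d
def onplane(uv,z,c):
    o,d=rays(uv,*c); return o+d*((z-o[2])/d[:,2])[:,None]
def load(n):
    f=np.load(n); return f["p"],f["d"],(f["mtx"],float(f["k1"]),f["w"])
def cloud(d,c):
    v,u=np.mgrid[:480,:640]; o,r=rays(np.c_[u.ravel(),v.ravel()],*c)
    P=(o+r*d.reshape(-1,1)).reshape(480,640,3); P[d==0]=np.nan; return P
E
python3 - <<'E'
from h import *
def comps(m,amin=60):
    n,l,s,_=cv2.connectedComponentsWithStats(m.astype(np.uint8)); return [(l==i) for i in range(1,n) if s[i,4]>amin]
for n in ("scene","side"):
    p,d,c=load(n+"0.npz"); P=cloud(d,c); h=cv2.cvtColor(p,cv2.COLOR_RGB2HSV)
    x,y,z=np.moveaxis(np.nan_to_num(P,nan=-999),2,0)
    print(n,"counter z",np.median(z[(abs(z)<15)&(x>300)&(x<700)]))
    m=(z>5)&(z<230)&(x>250)&(x<1100)&(abs(y)<800)
    for k in comps(m):
        q=P[k]; v,u=np.nonzero(k)
        print(n,"px",int(u.mean()),int(v.mean()),"n",k.sum(),"lo",q.min(0).round(),"hi",q.max(0).round(),"rgb",p[k].mean(0).astype(int))
    # knobs
    for k in comps((h[...,2]<40)&(z>30)&(z<55)&(y>50),15):
        v,u=np.nonzero(k); t=P[k]; print("  dark",u.mean(),v.mean(),np.median(t,0).round(1),onplane([[u.mean(),v.mean()]],34,c).round(1))
    for nm,(a,b) in {"pan":(57,66),"tube":(93,101)}.items():
        k=(z>a)&(z<b)&(x>300)&(x<900)&(y<150)
        for kk in comps(k,20): q=P[kk]; print("  ",nm,len(q),q.min(0).round(),q.max(0).round(),q.mean(0).round())
a,b=cv2.imread("pics/scene0.png"),cv2.imread("pics/side0.png")
f=lambda i,x0,y0,w,h:cv2.resize(i[y0:y0+h,x0:x0+w],(400,300),interpolation=cv2.INTER_CUBIC)
cv2.imwrite("pics/crop.png",np.vstack([np.hstack([f(a,120,180,120,90),f(a,215,220,120,90)]),np.hstack([f(a,400,200,200,150),f(b,320,130,120,90)])[:, :]]))
E
```

```text
scene counter z 0.5936454758185619
scene px 163 242 n 2139 lo [ 287. -484.    5.] hi [ 543. -267.  204.] rgb [114 116 118]
scene px 15 245 n 1587 lo [ 498. -767.    5.] hi [ 656. -634.   26.] rgb [193 163 116]
scene px 461 257 n 2007 lo [250. 214.   5.] hi [345. 380.  44.] rgb [189 168   8]
scene px 263 277 n 2372 lo [ 440. -160.    5.] hi [532. -37. 102.] rgb [124  87  53]
scene px 621 335 n 4375 lo [370. 560.   5.] hi [565. 638. 192.] rgb [104 103 102]
scene px 359 315 n 4296 lo [426.  37.   5.] hi [639. 196.  66.] rgb [134 138 140]
scene px 491 338 n 4685 lo [404. 290.   5.] hi [571. 456.  47.] rgb [125 129 130]
scene px 8 344 n 763 lo [ 768. -495.    5.] hi [ 825. -474.  106.] rgb [151 140 122]
scene px 158 347 n 1309 lo [ 666. -262.    5.] hi [ 751. -178.   33.] rgb [183 182 174]
scene px 319 435 n 20332 lo [672. -78.   5.] hi [925. 342.  80.] rgb [158 158 157]
scene px 551 431 n 895 lo [568. 459.   5.] hi [748. 510.  23.] rgb [107  87  61]
  dark 464.54347826086956 241.80434782608697 [269.9 296.7  40.9] [[262.5 297.5  34. ]]
  dark 494.5625 329.09090909090907 [494.5 372.3  41.3
[... 2030 characters left out ...]
  61.]
   pan 57 [ 762. -530.   57.] [ 821. -471.   66.] [ 786. -488.   62.]
   pan 61 [ 452. -340.   58.] [ 512. -298.   66.] [ 478. -314.   61.]
   pan 84 [778. -62.  57.] [897. -52.  66.] [837. -57.  62.]
   pan 147 [745. -64.  57.] [753. 149.  66.] [749.  51.  62.]
   pan 129 [ 458. -126.   57.] [508. -79.  66.] [480. -91.  61.]
   pan 272 [448.  35.  57.] [614. 150.  66.] [536.  78.  61.]
   tube 21 [  591. -1214.    93.] [  633. -1185.   101.] [  610. -1201.    97.]
   tube 131 [  300. -1254.    93.] [  532. -1225.   101.] [  415. -1238.    97.]
   tube 50 [ 763. -523.   93.] [ 824. -472.  101.] [ 785. -489.   97.]
   tube 107 [ 451. -345.   93.] [ 511. -296.  101.] [ 479. -319.   97.]
```

View pics/crop.png

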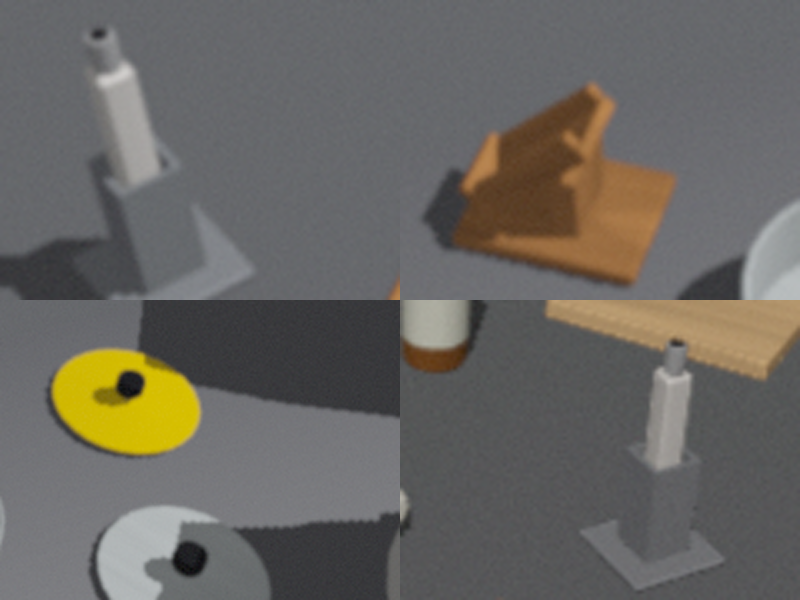

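The crop confirms the grey lid at scene (491,337) with its black knob, and the yellow one is the decoy. The rest's low stop end is at left, towards -y, and it rises towards +y. The thermometer stands nearly upright. Next: refine the poses and check reachability.

```bash
python3 - <<'E'
from h import *
from scipy.optimize import least_squares
for n in ("scene","side"):
    p,d,c=load(n+"0.npz"); P=cloud(d,c).reshape(-1,3); P=P[~np.isnan(P[:,0])]; P[:,2]-=0.8
    S=lambda cx,cy,r,a,b:P[(np.hypot(P[:,0]-cx,P[:,1]-cy)<r)&(P[:,2]>a)&(P[:,2]<b)]
    def rect(q): (c0,s,a)=cv2.minAreaRect(q[:,:2].astype(np.float32)); return np.round(c0,1),np.round(s,1),round(a,1)
    def circ(q): s=least_squares(lambda v:np.hypot(q[:,0]-v[0],q[:,1]-v[1])-v[2],[*q[:,:2].mean(0),80],loss="soft_l1"); return s.x.round(1)
    print(n,"lid",[np.round(v,1) for v in cv2.minEnclosingCircle(S(487,372,100,7,20)[:,:2].astype(np.float32))])
    print(" pan rim",circ(S(531,116,88,60,66)), "handles", S(531,116,115,46,56)[np.hypot(*(S(531,116,115,46,56)[:,:2]-[531,116]).T)>92].round()[::12,:2].tolist())
    print(" tube top",rect(S(481,-320,36,95,100)),"foot",rect(S(481,-320,75,4,12)))
    for a,b in ((105,125),(125,150),(150,172),(180,205)): q=S(481,-320,60,a,b); print("  body",a,rect(q))
    print(" rest base",rect(S(485,-99,85,6,15)),"all",rect(S(485,-99,85,6,110)))
    for nm,cx,cy,r,a,b in (("cup",680,-50,60,40,60),("dish",708,-220,60,20,36),("jar",730,130,60,65,80)):
        q=S(cx,cy,r,a,b)
        if len(q)>10: print(" ",nm,rect(q))
E
```

```text
scene lid [array([488.3, 372.8]), np.float64(84.4)]
 pan rim [532.  116.2  77.8] handles [[427.0, 97.0], [432.0, 104.0], [433.0, 107.0], [439.0, 102.0], [428.0, 131.0], [434.0, 126.0], [435.0, 128.0], [431.0, 134.0], [435.0, 145.0], [442.0, 148.0], [623.0, 88.0], [628.0, 90.0], [633.0, 88.0], [636.0, 92.0], [624.0, 133.0], [634.0, 110.0], [636.0, 105.0], [628.0, 134.0], [632.0, 130.0], [630.0, 137.0], [638.0, 129.0]]
 tube top (array([ 484.4, -326.5]), array([46.3, 42.9]), 58.0) foot (array([ 492.3, -313.4]), array([118.4,  88.4]), 56.6)
  body 105 (array([ 492. , -323.5]), array([18.8, 27.3]), 20.4)
  body 125 (array([ 491.3, -324.7]), array([17.8, 29.8]), 14.3)
  body 150 (array([ 490.1, -323.2]), array([18.4, 29.2]), 25.2)
  body 180 (array([ 485.3, -324.1]), array([16.3, 16.9]), 65.9)
 rest base (array([486., -98.]), array([ 91.6, 120.9]), 0.8) all (array([486.1, -98.5]), array([ 91.4, 122. ]), 1.1)
  cup (array([704.3, -44. ]), array([66. , 70.7]), 10.8)
  dish (array([ 708.8, -221.1]), array([83.8, 82.1]), 33.5)
  jar (array([753.6, 130.1]), array([  9.1, 111.8]), 0.1)
side lid
[... 256 characters left out ...]
4.0, 146.0], [426.0, 142.0]]
 tube top (array([ 481.7, -327.3]), array([44.2, 46.8]), 57.8) foot (array([ 476. , -309.1]), array([145.2, 112. ]), 22.8)
  body 105 (array([ 478.2, -321.9]), array([29.2, 19.2]), 21.6)
  body 125 (array([ 479.5, -321.6]), array([30.6, 19.6]), 14.5)
  body 150 (array([ 479.5, -321.2]), array([30. , 20.1]), 15.2)
  body 180 (array([ 481. , -327.9]), array([17.2, 20.7]), 9.9)
 rest base (array([483.3, -96.9]), array([ 91.9, 132.2]), 1.3) all (array([483.3, -96.9]), array([ 91.9, 132.2]), 1.3)
  cup (array([706.7, -43.8]), array([69. , 74.1]), 59.3)
  dish (array([ 707.2, -221. ]), array([81.5, 85.7]), 31.0)
  jar (array([750.6, 130. ]), array([ 12. , 113.8]), 1.4)
```

```bash
cat >> h.py <<'E'
G=54.
REST=np.array([484.7,-97.5,0.]); PSI=np.deg2rad(91.); PAN=np.array([530.7,115.1,0.]); LID=np.array([486.5,371.7,0.])
def Mz(a): return R.from_euler('z',a).as_matrix()
def frame(z,y):  # tool matrix from z (approach) and y (closing)
    z=z/np.linalg.norm(z); y=y-z*(y@z); y/=np.linalg.norm(y); return np.c_[np.cross(y,z),y,z]
def Q(M): return R.from_matrix(M).as_quat()
def down(yaw): return Mz(yaw)@np.diag([1.,-1,-1])
def tcp(g,M,off=G): return np.asarray(g)-M[:,2]*off
def seat(): return REST+Mz(PSI)@[-53.5,0,34.5]
def axis(): return Mz(PSI)@[2**-.5,0,2**-.5]
def lay(s,sg): M=frame(-axis(),sg*Mz(PSI)[:,1]); return tcp(seat()+s*axis(),M),M
def regrasp(s,sg): M=frame(Mz(PSI)@[1,0,-1],sg*Mz(PSI)[:,1]); return tcp(seat()+s*axis(),M),M
def aim(az,el,s,sg,dist=100):
    dh=np.array([np.cos(az),np.sin(az),0]); d=dh*np.cos(el)-np.array([0,0,np.sin(el)])
    z=-dh*np.sin(el)-np.array([0,0,np.cos(el)])   # perpendicular to d, most downward
    x=d*sg; M=np.c_[x,np.cross(z,x),z]; b=PAN+[0,0,4]
    return tcp(b-d*(dist+190-s),M),M
E
python3 - <<'E'
from h import *
ik=lambda pm:kinematics.solve_ik(list(pm[0]),list(Q(pm[1])))
f=lambda q:None if q is None else np.round(q,2).tolist()
for deg in range(-180,180,30): 
    M=down(np.deg2rad(deg)); print("stand",deg,f(ik((tcp([483,-325,152],M),M))), f(ik((np.array([483,-325,340.]),M))) is not None)
for sg in (1,-1):
    p,M=lay(145,sg); print("lay",sg,p.round(),f(ik((p,M))),"back",f(ik((p-M[:,2]*80,M))))
    p,M=regrasp(122,sg); print("regrasp",sg,p.round(),(M[:,0]@axis()).round(),f(ik((p,M))),"back",f(ik((p-M[:,2]*80,M))))
for sg in (1,-1):
  for el in (50,60):
    for az in range(-180,180,30):
        q=ik(aim(np.deg2rad(az),np.deg2rad(el),122,sg))
        if q is not None: print("aim",sg,el,az,f(q))
E
```

```text
stand -180 [1.08, 0.31, -0.63, 1.73, 0.19, 1.17, 1.97] True
stand -150 [1.47, 0.51, -1.18, 1.72, 0.49, 1.25, 2.28] True
stand -120 None False
stand -90 [0.72, 0.25, -0.2, 1.74, 0.05, 1.15, -2.64] True
stand -60 [0.76, 0.26, -0.25, 1.74, 0.07, 1.15, -2.12] True
stand -30 [0.81, 0.26, -0.3, 1.74, 0.08, 1.15, -1.61] True
stand 0 [0.84, 0.27, -0.34, 1.74, 0.1, 1.16, -1.1] True
stand 30 [0.89, 0.27, -0.4, 1.73, 0.11, 1.16, -0.59] True
stand 60 [0.95, 0.28, -0.46, 1.73, 0.14, 1.16, -0.08] True
stand 90 [1.0, 0.29, -0.53, 1.73, 0.16, 1.16, 0.43] True
stand 120 [1.0, 0.29, -0.53, 1.73, 0.16, 1.16, 0.95] True
stand 150 [1.04, 0.3, -0.58, 1.73, 0.17, 1.17, 1.46] True
lay 1 [483. -10. 175.] [0.56, 0.55, -1.18, 1.97, 1.07, 1.67, 2.15] back [0.45, 0.49, -1.18, 1.87, 0.97, 1.76, 2.18]
regrasp 1 [ 485. -103.  159.] -1.0 [0.69, 0.4, -0.21, 1.85, -0.6, 1.37, -2.37] back [0.72, 0.38, -0.15, 1.74, -0.58, 1.53, -2.38]
lay -1 [483. -10. 175.] [0.44, 0.45, -1.01, 1.97, 0.99, 1.58, -0.94] back [0.49, 0.53, -1.24, 1.87, 1.0, 1.8, -0.99]
regrasp -1 [ 485. -103.  159.] 1.0 [1.08, 0.48, -0.67, 1.84, -0.43, 1.3
[... 2122 characters left out ...]
 2.65]
aim -1 60 -180 [-0.17, 0.04, -0.26, 2.42, 2.26, 0.49, 2.18]
aim -1 60 -150 [1.06, 0.17, -1.17, 2.38, 3.95, 0.38, 1.15]
aim -1 60 -120 [0.9, 0.31, -0.85, 2.2, -1.32, 0.72, 0.66]
aim -1 60 -90 [0.88, 0.56, -0.88, 1.94, -0.74, 1.04, 0.52]
aim -1 60 -60 [0.74, 0.76, -0.9, 1.69, -0.37, 1.41, 0.53]
aim -1 60 -30 [0.54, 0.89, -0.9, 1.48, -0.11, 1.77, 0.67]
aim -1 60 0 [0.32, 0.91, -0.82, 1.37, 0.12, 2.05, 0.98]
aim -1 60 30 [-0.29, 0.74, -0.07, 1.4, 0.21, 2.04, 1.72]
aim -1 60 60 [-0.03, 0.76, -0.63, 1.52, 0.74, 2.05, 1.82]
aim -1 60 90 [0.16, 0.79, -1.0, 1.73, 1.2, 2.01, 2.01]
aim -1 60 120 [0.31, 0.72, -1.18, 1.99, 1.52, 1.8, 2.26]
aim -1 60 150 [-0.56, 0.17, -0.07, 2.27, 1.51, 0.93, 2.41]
```

```bash
cat >> h.py <<'E'
def wristshot(name):
    p0=np.array(telemetry.current_position()); M0=R.from_quat(telemetry.current_tcp_rot()).as_matrix()
    p,d=eyes.snapshot("wrist"); c=eyes.camera_params("wrist"); T=np.eye(4); T[:3,:3]=M0; T[:3,3]=p0
    np.savez(name+".npz",p=p,d=d,mtx=c["mtx"],k1=c["k1"],w=np.linalg.inv(T@c["tool_from_camera"]))
    cv2.imwrite(f"pics/{name}.png",p[:,:,::-1])
E
python3 - <<'E'
from h import *
M=down(np.deg2rad(0))
arm.reach([470,-90,300],list(Q(M))); wristshot("wrest"); print(telemetry.current_t())
arm.reach([463,-325,340],list(Q(M))); wristshot("wstand"); print(telemetry.current_t(),telemetry.current_position())
cv2.imwrite("pics/w2.png",np.hstack([cv2.resize(cv2.imread(f"pics/{n}.png")[:,120:520],(400,480)) for n in ("wrest","wstand")]))
E
```

```text
2.4
3.3917 [ 464.01698957 -322.39534817  339.91526554]
```

View pics/w2.png

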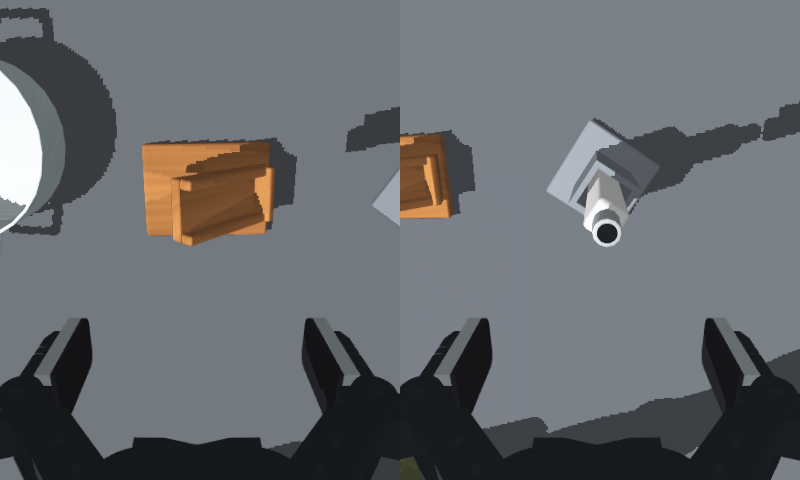

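The left half shows the rest with its base around (142..272, 142..237) and its high end at left, towards the pan. The right half shows the thermometer's lens at (606,233), with the square body turned relative to the stand's tube. I'll take its yaw and position from this cloud.

```bash
python3 - <<'E'
from h import *
p,d,c=load("wstand.npz"); P=cloud(d,c)
dark=(p.max(2)<60); n,l,s,ce=cv2.connectedComponentsWithStats(dark.astype(np.uint8))
for i in range(1,n):
    if abs(ce[i][0]-326)<12 and abs(ce[i][1]-233)<12: print("lens",ce[i],s[i,4],onplane([ce[i]],201,c).round(1), np.nanmedian(P[l==i],0).round(1))
q=P.reshape(-1,3); q=q[~np.isnan(q[:,0])]
q=q[np.hypot(q[:,0]-483,q[:,1]+325)<40]
def rect(q): (c0,s,a)=cv2.minAreaRect(q[:,:2].astype(np.float32)); return len(q),np.round(c0,1),np.round(s,1),round(a,1)
for a,b in ((105,140),(140,172),(105,172),(173,179),(178,205),(95,100)): print(a,b,rect(q[(q[:,2]>a)&(q[:,2]<b)]))
f=q[(q[:,2]>105)&(q[:,2]<172)]; np.save("body.npy",f)
# yaw by face fitting: minimise extents robustly over angles 0..90
# yaw from normals of the visible side faces: local plane fits on the grid
B=(P[...,2]>104)&(P[...,2]<174)&(np.hypot(P[...,0]-483,P[...,1]+325)<40)
th=[]
for v,u in np.argwhere(B):
    w=P[v-2:v+3,u-2:u+3].reshape(-1,3); 
    if B[v-2:v+3,u-2:u+3].all():
        nrm=np.linalg.svd(w-w.mean(0))[2][2]
        if abs(nrm[2])<.35: th.append(np.degrees(np.arctan2(nrm[1],nrm[0]))%90)
print("normals mod 90",len(th),np.histogram(th,18,(0,90))[0])
p,d,c=load("wrest.npz"); P=cloud(d,c); q=P.reshape(-1,3); q=q[~np.isnan(q[:,0])]; q=q[np.hypot(q[:,0]-485,q[:,1]+97)<90]
print("rest base",rect(q[(q[:,2]>7)&(q[:,2]<16)]),"all",rect(q[(q[:,2]>7)]))
h=cv2.cvtColor(p,cv2.COLOR_RGB2HSV); Pz=np.nan_to_num(P[...,2],nan=-99)
m=((h[...,0]<20)&(h[...,1]>90)&(Pz>8)&(Pz<16)).astype(np.uint8)
e=P[(Pz>80)&(np.hypot(P[...,0]-485,P[...,1]+97)<90)]
for a,b in ((40,60),(60,80),(80,110)):
    g=q[(q[:,2]>a)&(q[:,2]<b)]; print(a,rect(g))
E
```

```text
lens [326.75       232.93150685] 292 [[ 481.1 -329.9  201. ]] [ 481.2 -330.   201.5]
105 140 (290, array([ 488.9, -328.5]), array([14.7, 30. ]), 10.1)
140 172 (383, array([ 486.4, -330.6]), array([28.5, 17.9]), 81.3)
105 172 (673, array([ 486.3, -330.4]), array([28.7, 18.4]), 82.9)
173 179 (459, array([ 481.6, -329.7]), array([23.3, 23.2]), 57.0)
178 205 (907, array([ 481.8, -329.7]), array([17. , 17.4]), 75.3)
95 100 (836, array([ 480.9, -329.9]), array([44.1, 44.4]), 57.1)
normals mod 90 370 [  5  10   0   5   9   1   9   7   4  12  39 204  13   9   8  15  11   9]
rest base (5368, array([ 483.5, -101.2]), array([ 89.1, 120.6]), 0.5) all (58025, array([483.6, -92.5]), array([ 89.1, 149.4]), 0.4)
40 (1353, array([ 483.3, -116.7]), array([49.9, 66. ]), 0.6)
60 (1569, array([ 483.2, -106.8]), array([49.8, 45.8]), 2.0)
80 (2149, array([483. , -91.4]), array([49.5, 36.9]), 0.3)
```

```bash
python3 - <<'E'
from h import *
for k,yaw in enumerate((-33,147)):
    M=down(np.deg2rad(yaw)); off=M@[-15,0,0]
    arm.reach([482+off[0],-328+off[1],330],list(Q(M))); arm.pause(0.4); wristshot(f"ws{k}")
    p,d,c=load(f"ws{k}.npz"); P=cloud(d,c); q=P.reshape(-1,3); q=q[~np.isnan(q[:,0])]; q=q[np.hypot(q[:,0]-483,q[:,1]+327)<40]
    for a,b in ((173,179),(184,205),(95,100)):
        g=q[(q[:,2]>a)&(q[:,2]<b)]; (c0,s,an)=cv2.minAreaRect(g[:,:2].astype(np.float32)); print(yaw,a,np.round(c0,1),np.round(s,1),round(an,1))
    print(telemetry.current_t(),np.round(telemetry.current_position(),1),off.round(1))
E
```

```text
-33 173 [ 482.1 -330.5] [23.3 21.9] 57.7
-33 184 [ 481.6 -330.3] [17.3 17.2] 12.9
-33 95 [ 481.4 -329.9] [44.1 43.5] 57.3
4.4583 [ 469.4 -319.9  330. ] [-12.6   8.2   0. ]
147 173 [ 480.1 -329.2] [23.5 22.3] 58.0
147 184 [ 480.5 -329.4] [17.3 17.2] 42.3
147 95 [ 480.9 -329.7] [44.1 43.3] 57.1
7.3833 [ 494.6 -336.2  330. ] [12.6 -8.2  0. ]
```

The two opposed wrist views agree within 1 mm: the thermometer is upright at (481.1,-329.8), with its flats at 57°. Now grasp and lift.

```bash
cat >> h.py <<'E'
REST=np.array([483.4,-101.2,0.]); PSI=np.deg2rad(90.5)
E
python3 - <<'E'
from h import *
M=down(np.deg2rad(57)); p=tcp([481.1,-329.8,11+144],M)
arm.reach(list(p+[0,0,95]),list(Q(M))); arm.movel(list(p),velocity=150)
hand.set_gripper(10); print("w",telemetry.current_grip_width(),telemetry.current_gripper_force(),telemetry.current_position())
arm.movel(list(p+[0,0,150]),velocity=200); arm.pause(.2)
print(telemetry.current_t(),telemetry.current_force(),telemetry.current_grip_width())
p,d=eyes.snapshot("side");cv2.imwrite("pics/lift.png",p[40:240,300:520,::-1])
n=Mz(PSI)@[-2**-.5,0,2**-.5]
for lift in (90,1.5):
    P,L=lay(147,-1); print(lift,np.round(kinematics.solve_ik(list(P+n*lift),list(Q(L))),2))
E
```

```text
w 23.113067859526648 59.06901776790619 [ 481.38271739 -329.96396997  209.45835641]
11.1583 [-0.71138385 -0.75788191 -1.40231133] 23.2253768970289
90 [ 0.71  0.31 -1.14  1.96  0.97  1.56 -0.74]
1.5 [ 0.6   0.59 -1.23  1.97  1.1   1.71 -1.01]
```

View pics/lift.png

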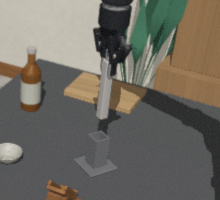

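The side crop shows the thermometer hanging straight in the gripper above the stand. Now lay it in the rest.

```bash
python3 - <<'E'
from h import *
n=Mz(PSI)@[-2**-.5,0,2**-.5]; P,L=lay(146,-1); q=list(Q(L))
arm.reach(list(P+n*90),q); arm.movel(list(P+n*12),velocity=150); arm.movel(list(P+n*1.),velocity=30); arm.pause(.15)
print(telemetry.current_t(),np.round(telemetry.current_position()-(P+n),1),telemetry.current_force())
p,d=eyes.snapshot("side");a=cv2.resize(p[180:290,290:430],(400,314),interpolation=cv2.INTER_CUBIC)
hand.set_gripper(60); arm.pause(.2)
p,d=eyes.snapshot("side");b=cv2.resize(p[180:290,290:430],(400,314),interpolation=cv2.INTER_CUBIC)
arm.movel(list(P+n*1-L[:,2]*75),velocity=150)
cv2.imwrite("pics/lay.png",np.hstack([a,b])[:,:,::-1]); print(telemetry.current_t())
E
```

```text
13.4833 [0. 0. 0.] [ 0.25677658  0.22099521 -1.03279302]
14.875
```

View pics/lay.png

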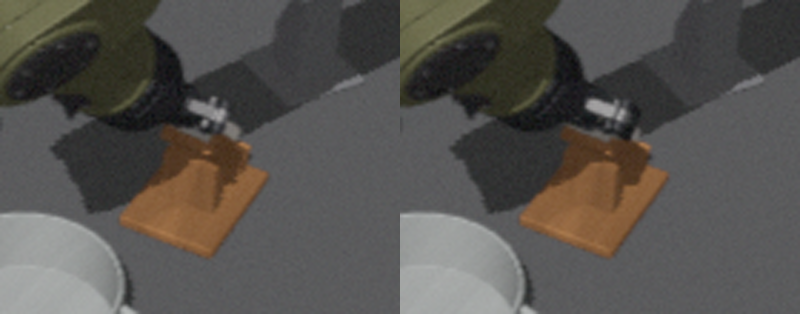

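The crop shows the gripper holding and then opening over the groove, with the thermometer mostly hidden. I'll verify it from wrist views after the retreat, and measure the pan on the same trip.

```bash
python3 - <<'E'
from h import *
hand.set_gripper(85)
M=down(np.deg2rad(0))
arm.reach([500,112,330],list(Q(M))); arm.pause(.4); wristshot("wpan")
M=down(np.deg2rad(0)); arm.reach([450,-75,330],list(Q(M))); arm.pause(.4); wristshot("wth"); print(telemetry.current_t())
from scipy.optimize import least_squares
p,d,c=load("wpan.npz"); q=cloud(d,c).reshape(-1,3); q=q[~np.isnan(q[:,0])]
g=q[(abs(q[:,2]-62)<2.5)&(np.hypot(q[:,0]-530,q[:,1]-113)<86)]
s=least_squares(lambda v:np.hypot(g[:,0]-v[0],g[:,1]-v[1])-v[2],[530,113,78],loss="soft_l1"); print("pan",len(g),s.x.round(1),g.min(0).round(),g.max(0).round())
p,d,c=load("wth.npz"); P=cloud(d,c); h=cv2.cvtColor(p,cv2.COLOR_RGB2HSV)
r=(P.reshape(-1,3)-seat())@Mz(PSI); a=np.array([2**-.5,0,2**-.5]); t=r@a; nn=r@[-2**-.5,0,2**-.5]
m=(np.nan_to_num(t,nan=-1e3)>0)&(t<215)&(abs(r[:,1])<20)&(abs(nn)<25)&(P.reshape(-1,3)[:,2]>20)&(h[...,1].ravel()<60)
print("n",m.sum(),"t",np.percentile(t[m],[0,1,99,100]).round(1))
for lo,hi in ((20,60),(60,100),(100,140),(140,163),(168,189)):
    k=m&(t>lo)&(t<hi); print(lo,hi,k.sum(),"y",np.percentile(r[k,1],[2,50,98]).round(1),"n",np.percentile(nn[k],[5,50,97]).round(1))
cv2.imwrite("pics/wth_c.png",cv2.imread("pics/wth.png")[40:400,120:520])
E
```

```text
17.8583
pan 2014 [529.4 112.7  77.7] [450.  34.  60.] [609. 192.  64.]
n 6202 t [  0.7   7.7 190.7 192. ]
20 60 848 y [-10.6  -1.3  12. ] n [ 1.1 13.8 14.9]
60 100 1100 y [-10.3  -1.2  12.2] n [-1.3 12.4 14.3]
100 140 1430 y [-10.1  -0.9  12.1] n [-1.2 11.2 12.9]
140 163 1071 y [-10.1  -1.   12.5] n [-3.5  9.9 11.2]
168 189 768 y [-6.7 -0.1  9.5] n [-1.   4.8  6.8]
```

View pics/wth_c.png

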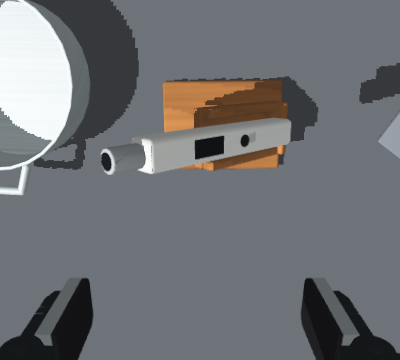

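Seated: the crop shows the thermometer lying in the groove, nose at (108,160) and tail on the stop at (287,130). Check its tilt against the groove walls in the same cloud.

```bash
python3 - <<'E'
from h import *
p,d,c=load("wth.npz"); P=cloud(d,c); h=cv2.cvtColor(p,cv2.COLOR_RGB2HSV)
r=((P.reshape(-1,3)-seat())@Mz(PSI)); a=np.array([2**-.5,0,2**-.5]); t=np.nan_to_num(r@a,nan=-999); nn=r@[-2**-.5,0,2**-.5]
hs=h.reshape(-1,3); white=hs[:,1]<60; org=(hs[:,1]>90)&(hs[:,0]<25)
def slope(k,nm):
    A=np.c_[t[k],np.ones(k.sum())]; s=np.linalg.lstsq(A,nn[k],rcond=None)[0]; print(nm,k.sum(),"deg",np.degrees(s[0]).round(2),"n at 0,95,190",(s[1]+s[0]*np.array([0,95,190])).round(1))
    # refine inliers
k=white&(t>10)&(t<155)&(abs(r[:,1])<8)&(abs(nn-12)<4); slope(k,"top face")
for sg in (1,-1): k=org&(t>15)&(t<85)&(abs(sg*r[:,1]-21)<4)&(abs(nn)<5); slope(k,"wall%d"%sg) if k.sum()>20 else print(k.sum())
k=white&(t>10)&(t<155)&(abs(nn)<9); 
for s in (0,1):
    kk=k&((r[:,1]>8) if s else (r[:,1]<-8))
    if kk.sum()>30: print("side",s,kk.sum(),np.polyfit(t[kk],r[kk,1],1).round(4))
E
```

```text
top face 2586 deg -1.89 n at 0,95,190 [15.4 12.3  9.2]
wall1 435 deg -0.36 n at 0,95,190 [ 0.3 -0.2 -0.8]
wall-1 485 deg 0.35 n at 0,95,190 [-0.6 -0.   0.6]
side 0 579 [ 6.60000e-03 -1.07016e+01]
```

The groove walls fit at 0°. The thermometer lies tipped about 1.9°, its tail 3 mm off the floor, so I'll align the cross-body regrasp to its actual axis.

```bash
cat >> h.py <<'E'
PAN=np.array([529.4,112.7,0.])
TILT=np.deg2rad(-1.9)
def regrasp2(s=122):
    B=Mz(PSI); a=axis(); n=B@[-2**-.5,0,2**-.5]; a2=a*np.cos(TILT)+n*np.sin(TILT); n2=n*np.cos(TILT)-a*np.sin(TILT)
    M=frame(-n2,-B[:,1]); o=seat()+a*95+n*.3+B[:,1]*1.2
    return tcp(o+a2*(s-95),M),M,n
E
python3 - <<'E'
from h import *
P,M,n=regrasp2(); q=list(Q(M))
arm.reach(list(P+n*85),q); arm.movel(list(P),q,velocity=150); hand.set_gripper(10)
print("w",telemetry.current_grip_width(),telemetry.current_gripper_force(),telemetry.current_t())
arm.movel(list(P+n*100),velocity=150)
A,N=aim(np.pi/2,np.deg2rad(50),122,1); d=N[:,0]
arm.reach(list(A-d*100),list(Q(N))); arm.pause(.3)
print(telemetry.current_t(),np.round(telemetry.current_q(),2),telemetry.current_grip_width())
dist=100
for nm in ("scene","side"):
    p,dd=eyes.snapshot(nm); c=eyes.camera_params(nm); np.savez(f"{nm}1.npz",p=p,d=dd,mtx=c["mtx"],k1=c["k1"],w=c["world_to_cam"]); cv2.imwrite(f"pics/{nm}1.png",p[:,:,::-1])
a,b=cv2.imread("pics/scene1.png")[170:400,180:480],cv2.imread("pics/side1.png")[100:330,220:520]
cv2.imwrite("pics/pre.png",cv2.resize(np.hstack([a,b]),(800,307)))
E
```

```text
w 23.03584332678577 61.391276121139526 20.8583
23.425 [ 0.59  0.67 -1.29  1.81  1.21  1.92 -0.92] 22.78710545667076
```

View pics/pre.png

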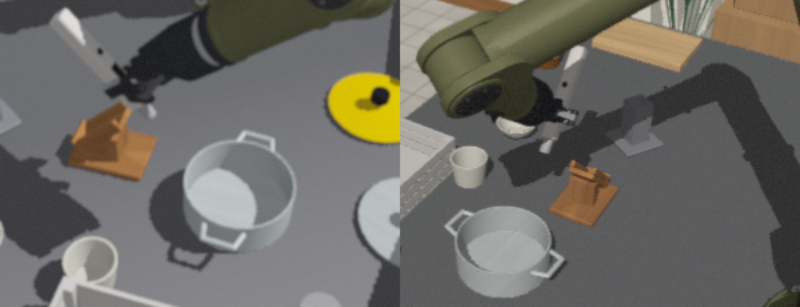

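The thermometer is held across its body, nose down, nose near (150,110) in the scene half. Check its direction in the tool frame from the clouds.

```bash
python3 - <<'E'
from h import *
A,N=aim(np.pi/2,np.deg2rad(50),122,1); p0=A-N[:,0]*100
print(np.round(np.array(telemetry.current_position())-p0,2))
for nm in ("scene","side"):
    p,d,c=load(nm+"1.npz"); P=cloud(d,c).reshape(-1,3); b=np.array([2,3,.8]); h=cv2.cvtColor(p,cv2.COLOR_RGB2HSV).reshape(-1,3)
    r=np.nan_to_num((P-b-p0)@N,nan=-999); u=r[:,0]  # along nose; grasp at u=0, tail -122, tip +68
    k=(u>-135)&(u<80)&(abs(r[:,1])<25)&(abs(r[:,2]-54)<25)&(h[:,1]<70)
    print(nm,k.sum(),"u",np.percentile(u[k],[1,99]).round(1))
    for lo,hi in ((-115,-95),(-95,-75),(-75,-55),(-55,-35),(16,40),(46,68)):
        m=k&(u>lo)&(u<hi)
        if m.sum()>15: print(lo,m.sum(),"y",np.percentile(r[m,1],[5,50,95]).round(1),"z",np.percentile(r[m,2]-54,[5,50,95]).round(1))
E
```

```text
[-0.02 -0.42 -0.01]
scene 1575 u [-121.3   65.3]
-115 213 y [-8.7  8.8 12.1] z [-9.3 -6.1 11. ]
-95 209 y [-8.2  9.  11.9] z [-9.3 -6.5 11.4]
-75 201 y [-8.4  9.  11.9] z [-9.6 -5.9 11.1]
-55 201 y [-9.5  8.6 11.7] z [-9.4 -6.5 11.3]
16 62 y [ 8.6 10.1 11.6] z [-6.3  6.4 12.1]
46 103 y [-3.7  4.6  7.3] z [-6.  -2.4  7.3]
side 811 u [-120.5   64. ]
-115 111 y [-14.6  -7.8   6.7] z [-10.1  -5.7  10.5]
-95 108 y [-15.   -7.6   6.3] z [-9.5 -6.4  8.3]
-75 114 y [-14.6  -7.2   7.3] z [-9.9 -5.7 10.1]
-55 109 y [-15.1  -7.2   5.7] z [-10.6  -6.4   8.5]
16 130 y [-15.4  -6.8   6.3] z [-9.9 -4.9  9.3]
46 72 y [-11.6  -6.2   2.2] z [-6.2 -1.9  5. ]
```

Aligned within the noise. Aim and hold, then relay.

```bash
python3 - <<'E'
from h import *
A,N=aim(np.pi/2,np.deg2rad(50),122,1)
arm.movel(list(A),list(Q(N)),velocity=120); arm.pause(2.9)
print(telemetry.current_t(),np.round(np.array(telemetry.current_position())-A,2),telemetry.current_force())
p,d=eyes.snapshot("side");cv2.imwrite("pics/aim.png",cv2.resize(p[150:340,220:450,::-1],(690,570)))
p,d=eyes.snapshot("scene"); c=eyes.camera_params("scene"); P=cloud(d,(c["mtx"],c["k1"],c["world_to_cam"])).reshape(-1,3)-[2,3,.8]
g=P[(abs(P[:,2]-62)<3)&(np.hypot(P[:,0]-530,P[:,1]-113)<90)]; print("rim x,y range",g[:,:2].min(0).round(),g[:,:2].max(0).round())
E
```

```text
27.4083 [-0.01 -0.01  0.01] [ 0.08954847  0.44245144 -1.18957844]
rim x,y range [449.  34.] [610. 192.]
```

View pics/aim.png

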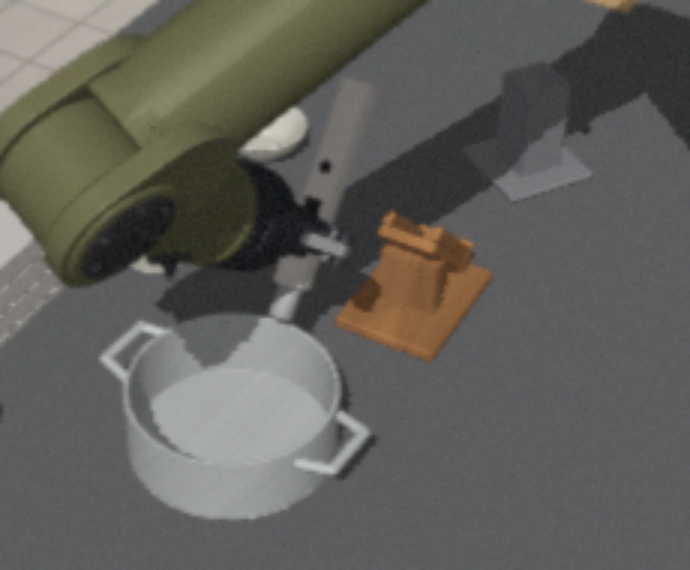

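The side crop shows the nose tip at (285,305) just over the near rim, pointing at the pan's bottom middle, and the pan has not moved. Lay it back.

```bash
python3 - <<'E'
from h import *
A,N=aim(np.pi/2,np.deg2rad(50),122,1); d=N[:,0]
arm.movel(list(A-d*110),velocity=200)
P,M=regrasp(123,-1); n=Mz(PSI)@[-2**-.5,0,2**-.5]; q=list(Q(M))
arm.reach(list(P+n*100),q); arm.movel(list(P+n*10),q,velocity=150)
for k in (3,1,0,-.7):
    arm.movel(list(P+n*k),velocity=30); f=np.array(telemetry.current_force()); print(k,f.round(2))
    if np.linalg.norm(f-[.1,.4,-1.2])>4: break
hand.set_gripper(34); arm.pause(.3); hand.set_gripper(85)
arm.movel(list(P+n*100),velocity=200)
M=down(0); arm.reach([450,-75,330],list(Q(M))); arm.pause(.4); wristshot("wth2"); print(telemetry.current_t())
M=down(np.deg2rad(0)); arm.reach([468,370,280],list(Q(M))); arm.pause(.4); wristshot("wlid"); print(telemetry.current_t())
p,d,c=load("wth2.npz"); Pc=cloud(d,c); h=cv2.cvtColor(p,cv2.COLOR_RGB2HSV).reshape(-1,3)
r=((Pc.reshape(-1,3)-seat())@Mz(PSI)); t=np.nan_to_num(r@[2**-.5,0,2**-.5],nan=-999); nn=r@[-2**-.5,0,2**-.5]
k=(h[:,1]<60)&(t>10)&(t<155)&(abs(r[:,1])<8)&(abs(nn-12)<5); s=np.polyfit(t[k],nn[k],1); print("tilt",np.degrees(s[0]).round(2),np.polyval(s,[0,95,190]).round(1))
k=(h[:,1]<60)&(t>0)&(t<215)&(abs(r[:,1])<20)&(abs(nn)<20)&(Pc.reshape(-1,3)[:,2]>20); print("t",np.percentile(t[k],[1,99.5]).round(1),"y",np.percentile(r[k,1],[2,98]).round(1))
p,d,c=load("wlid.npz"); Pc=cloud(d,c); z=np.nan_to_num(Pc[...,2],nan=-9)
for a,b in ((7,20),(36,46)):
    g=Pc[(z>a)&(z<b)&(np.hypot(Pc[...,0]-485,Pc[...,1]-370)<95)]; print("lid",a,len(g),[np.round(v,1) for v in cv2.minEnclosingCircle(g[:,:2].astype(np.float32))],np.median(g[:,2]).round(1))
cv2.imwrite("pics/end1.png",np.hstack([cv2.resize(cv2.imread(f"pics/{x}.png")[40:400,120:520],(400,360)) for x in ("wth2","wlid")]))
E
```

```text
3 [ 0.75 -0.53 -0.87]
1 [0.18 0.08 0.19]
0 [-1.97 -3.56  4.12]
34.725
36.8167
tilt -0.03 [12.4 12.3 12.3]
t [  6.8 190.8] y [-11.   11.6]
lid 7 24094 [array([485. , 371.1]), np.float64(83.2)] 10.8
lid 36 1080 [array([484.9, 370.9]), np.float64(15.9)] 41.8
```

View pics/end1.png

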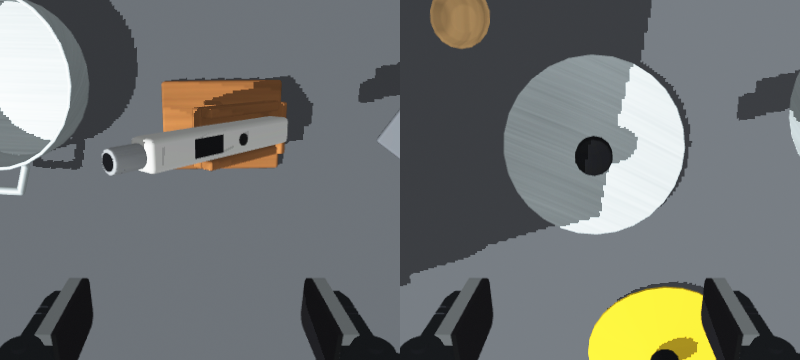

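The thermometer now lies flush, nose at (108,160). The lid is at (485,371), with its knob at (594,155) in the right half. Grasp the lid by the knob and place it.

```bash
python3 - <<'E'
from h import *
M=down(0); q=list(Q(M)); L=np.array([485.,371,90])
arm.reach(list(L+[0,0,60]),q); arm.movel(list(L),velocity=120); hand.set_gripper(20)
print("w",telemetry.current_grip_width(),telemetry.current_t())
arm.movel(list(L+[0,0,150]),velocity=180)
T=PAN+[0,0,90+56]
arm.reach(list(T+[0,0,80]),q); arm.movel(list(T+[0,0,12]),velocity=120); arm.pause(.2); f0=np.array(telemetry.current_force())
for k in (6,3,1.5,.5,-.3,-1):
    arm.movel(list(T+[0,0,k]),velocity=30); f=np.array(telemetry.current_force())-f0; print(k,f.round(2))
    if f[2]>5: break
hand.set_gripper(60); arm.movel(list(T+[0,0,120]),velocity=150)
arm.reach([470,112,330],q); arm.pause(.4); wristshot("wfin"); print(telemetry.current_t())
p,d,c=load("wfin.npz"); P=cloud(d,c); z=np.nan_to_num(P[...,2],nan=-9)
for a,b in ((60,76),(92,104)):
    g=P[(z>a)&(z<b)&(np.hypot(P[...,0]-529,P[...,1]-113)<95)]; A=np.linalg.lstsq(np.c_[g[:,:2]-PAN[:2],np.ones(len(g))],g[:,2],rcond=None)[0]
    print(a,[np.round(v,1) for v in cv2.minEnclosingCircle(g[:,:2].astype(np.float32))],np.median(g[:,2]).round(1),"slope",A.round(3))
p,d=eyes.snapshot("scene"); cv2.imwrite("pics/fin.png",p[:,:,::-1])
E
```

```text
w 30.21640729125391 38.6
6 [ 0.45  1.15 -0.5 ]
3 [-0.16  0.36 -0.43]
1.5 [ 0.51  0.71 -0.79]
0.5 [-0.03  0.57  1.45]
-0.3 [-2.92 -0.71  8.89]
45.1167
60 [array([529.2, 111.2]), np.float64(83.6)] 66.8 slope [-2.0000e-03  0.0000e+00  6.6937e+01]
92 [array([529.5, 111.4]), np.float64(16.0)] 97.8 slope [-1.1000e-02 -3.0000e-03  9.7744e+01]
```

View pics/fin.png

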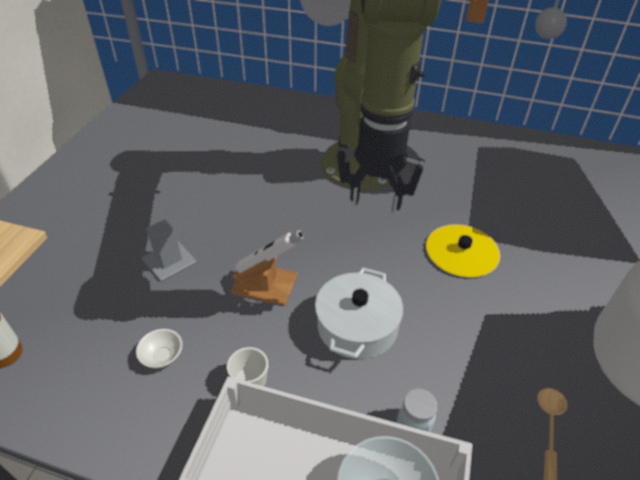

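The lid is level and home: its top is at 66.8 mm, which is 56 + 10.8, at (360,305). The thermometer lies in the rest with its nose at (299,236). The cup, jar and dish have not moved.

```bash
python3 -c "
from h import *
print(workorder.hand_in())"
```

```text
the job is handed in; nothing more can be done
None
```

The job is handed in at about 45 s: the thermometer was laid in the rest, retaken, aimed at the pan's bottom for over two seconds and laid back nose up, then the lid was put fully home with the teacup, jar and dish untouched.

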